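Dispense the blue terminal from the parts carousel

ROBOT

A 7-joint arm with a two-finger parallel gripper is mounted at the origin on a cart in front of the work surface, level with it; the furniture and walls round the work are solid. World frame = base frame: x ahead of the robot, y to its left, z up, the work surface at z = 0. Lengths are in m, angles in degrees, forces in N, time in s.
With the tool pointing down it reaches from about 0.425 to 0.875 m from the base axis. Payload 8.4 kg.
Tool frame: the origin (TCP) lies at the very end of the fingers, on their centre line; the grasp point (between the pads) lies 19 mm behind it (bot.hold_point_z is the z of the grasp point in the tool frame, in m); z points along the fingers, y is the line along which they close (so a half turn about z gives the same grasp; the last joint's range is limited). The gripper opens to 87 mm and grips with 3 to 60 N. Pads are 19 mm wide; open, the fingers measure 117 mm over their backs; the gripper's body (75 mm by 190 mm) begins 51 mm behind the grasp point.
Start: joints at [-70.313, 19.091, 2.286, 83.961, -0.768, 76.965, -3.352], TCP at [0.279, 0.587, 0.191] pointing down, gripper open.
Joint ranges: [-147.57, 147.57], [-21.85, 119.76], [-74.77, 79.35], [14.55, 137.4], [-85.83, 265.84], [4.83, 119.75], [-152.11, 152.11]. Speed limits (degrees/s): [127.2, 127.2, 159.86, 159.86, 180, 180, 180].

INTERFACE

Orientations are given as [roll, pitch, yaw] about the fixed x, y, z axes, in that order (R = Rz(yaw) Ry(pitch) Rx(roll)).
In Python, from bench import bot gives the robot as it stands.
- The arm moves only by the shell command python3 -m handwheel 'ROWS'. ROWS is JSON, a list that holds one entry, the list of rows, each a list of 7 numbers: the shift along the tool's x, y, z in cm, then the turn, a rotation vector about the tool's x, y, z in degrees, then the finger opening in cm, from 0 to 8.7. A call has 1 to 10 rows; each row shifts and turns the commanded pose from where the row before left it, along the tool's axes as they then stand; what a row does not reach is not made up. A row lasts 1/12 s, in which the tool goes at most 41.7 mm and 7.16 degrees, less where a joint would pass 70% of its speed; a pose out of reach is approached as far as the arm can. A call with a gripper value outside its range is refused whole. The fingers move at their own pace and stop on an object; the grip force is fixed at half the most. Time passes only in rows, so rows that do not move let the fingers close. It gives the time, the measured TCP pose, the force, the opening and the grip force at its end, in the units of the state.
- bot.sense(): the state, without advancing time (a new reading comes with each control period).
- bot.grab_frame(name): name is "scene" or "top" or "wrist"; returns a dict with "img" (420x560x3 uint8, red, green, blue), "range_z" (420x560 float32, m along the optical axis (not along the pixel's ray), 0 where there is no reading), "fx", "fy", "cx", "cy" (pixels), "camera_from_world" (4x4, takes a point from world to camera coordinates). Camera axes: x right, y up, looking along -z (the intrinsics and any distortion apply to the point x, -y, -z); pixel columns grow to the right and rows downward; lengths in m; the calibration is good to about 2 mm. A picture is of the moment at which its call begins.
- bot.close_job(): hands the job in; it is judged then, once.
The state is a dict: "time_s": time; "joints": joint angles; "joint_vel": joint speeds; "effort": joint torques, N m; "tcp_pos": TCP position; "orientation": TCP orientation; "wrist_force": force on the tool from outside, world axes, zero at the start; "ft_torque": the same for the moment, N m; "grip_width": opening from 0.0 (shut) to 1.0 (fully open); "grasp_force": force on a finger pad.
Only numpy, scipy, OpenCV 4.12 (cv2) and the standard library are available. Lean on these libraries where they do the work, as an engineer would, in place of code of your own. Each camera call takes 0.05 s, during which the arm holds its last target. There are 200 camera calls.

TASK

Turn the wheel of the parts carousel by its black bar knob until the pocket with the blue terminal block sits over the drop hole (the steel shutter at the front), then pull the shutter fully open by its red tab so that the blue block tips out into the black tray below. The orange terminal block must stay in its pocket on the carousel. Leave the shutter open and let go of everything at the end.

Things in the scene. Friction and masses are not known exactly. Their poses are not given: they have to be found in the camera images.
- station: Fixed carousel stand, 210 x 210 mm deck, its top 60 mm above the bench. Origin: wheel axis at bench level; x from front to back, y to the red tab's side, z up. Drop hole in the deck: x -92 to -30, y -42 to 42 mm, shut by a flush steel shutter. Black tray under it: inside x -129 to -15, y -51 to 51 mm, floor z 5, rim z 45 mm. A pocket up to 10 degrees off still drops.
- knob_top (a point): Top centre, 113 mm above the bench, of the black bar knob on the axis of the white wheel (196 mm across, top z 73 mm). Bar: 54 mm along this frame's x, 16 mm along y, 36 mm tall. Four bottomless 52 mm square pockets lie 60 mm from the axis, 45 degrees either side of the bar's ends; parts slide on the deck. It turns 1.4 rad either way from its start, 0.06 N m friction, stays where left.
- tab_top (a point): Top centre of the shutter's upright red tab, 100 mm above the bench: 42 mm along the station's x, 14 mm along its y, 40 mm tall above the steel strip. The shutter always starts closed; it slides 85 mm along the station's +y (outward, away from the wheel) to fully open, against about 3 N, and stays where it is left. (Overhead, beyond x = 0.6 m, a shelf edge hangs 0.53 m above the bench.)
- terminal_blue: Blue terminal block to be dispensed, 37 x 44 x 10 mm, about 15 g, lying flat on the deck in one of the wheel's two front pockets (either one), which start 30 to 60 degrees either side of the hole; origin at the centre of its underside, z up.
- terminal_orange: Orange terminal block of the same size and shape in the other front pocket; it must stay on the carousel. Origin at the centre of its underside, z up.
Mind the look-alikes: they are no part of the job. Of the things shaped like the terminal_blue, the blue one is meant.

How it is judged:
By the outcome, as a careful person would: the job done as asked, in the order asked, and still so for the second after the job is handed in, with the robot touching nothing.
It also fails if it takes over 45 s, if anything falls off the work surface, if the arm or the gripper's body presses on something with over 40 N, if the wrist force passes 120 N, or if a joint passes its speed limit or range.

## Working session

There is one attempt and no reset: what is moved stays moved. The work goes in short steps, Python scripts to look and compute and a shell command to move; the robot and the scene stay as the last step left them, time stands still between calls to the robot, and variables do not carry over. Pictures are saved under pics/ and viewed, at most 10 in all, crops included, and the job is handed in when it is done.

```bash
mkdir -p pics; ls; python3 - <<'E'
from bench import bot
import cv2,numpy as np
s=bot.sense(); print(s['tcp_pos'],s['orientation'],s['time_s'])
f=[bot.grab_frame(n) for n in("scene","top")]
for n,a in zip(("scene","top"),f):
    cv2.imwrite(f"pics/{n}0.png",a["img"][:,:,::-1]); print(n,a["fx"],a["fy"],a["cx"],a["cy"],[k for k in a],a["camera_from_world"].round(3).tolist())
E
```

```text
pics
[0.27832911 0.5868273  0.19035967] [-1.79907208e+02  7.18175693e-03  1.54628025e+02] 0.0
scene 527.1104895015401 527.1104895015401 282.98242312179576 203.36307283271927 ['img', 'range_z', 'fx', 'fy', 'cx', 'cy', 'camera_from_world'] [[-0.793, -0.609, 0.005, 0.416], [0.367, -0.471, 0.802, -0.238], [-0.486, 0.638, 0.598, -0.717], [0.0, 0.0, 0.0, 1.0]]
top 487.09442068545667 487.09442068545667 278.5299468164895 202.334416237931 ['img', 'range_z', 'fx', 'fy', 'cx', 'cy', 'camera_from_world'] [[-0.093, -0.996, 0.004, 0.102], [0.976, -0.091, 0.199, -0.49], [-0.198, 0.023, 0.98, -0.84], [0.0, 0.0, 0.0, 1.0]]
```

View pics/scene0.png

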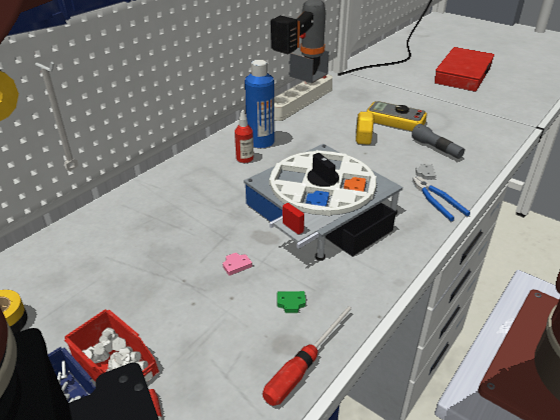

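View pics/top0.png

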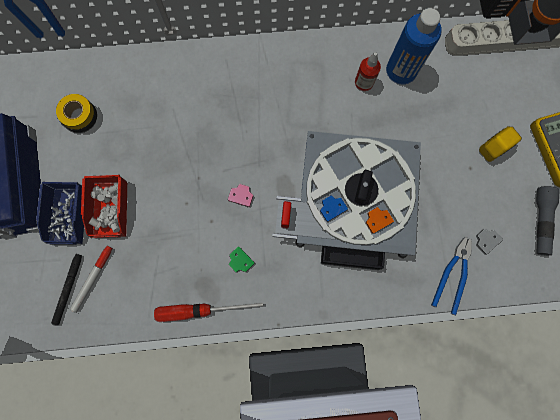

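The top view shows the blue block at (332,208), orange at (379,220), the knob at (361,187) and the red tab at (286,213). Next I'll measure them with the depth.

```bash
cat > h.py <<'E'
import numpy as np, cv2
from bench import bot
def pts(f):
    "world xyz per pixel from the depth"
    v,u=np.indices(f["range_z"].shape); d=f["range_z"]
    c=np.stack([(u-f["cx"])/f["fx"]*d,-(v-f["cy"])/f["fy"]*d,-d,np.ones_like(d)],-1)
    return (c@np.linalg.inv(f["camera_from_world"]).T)[...,:3]
def blob(P,m):
    q=P[m]; (c,s,a)=cv2.minAreaRect((q[:,:2]*1000).astype(np.float32)); 
    return len(q),(np.array(c)/1000).round(4),np.round(s,1),round(a,1),q.mean(0).round(4)
def report(cam="top",ctr=None):
    f=bot.grab_frame(cam); P=pts(f); h=cv2.cvtColor(f["img"],cv2.COLOR_RGB2HSV)
    H,S,V=h[...,0],h[...,1],h[...,2]; z=P[...,2]; ok=f["range_z"]>0
    near=ok if ctr is None else ok&(np.hypot(P[...,0]-ctr[0],P[...,1]-ctr[1])<ctr[2])
    M=dict(knob=near&(V<80)&(S<90)&(z>.105)&(z<.12),tab=near&((H<8)|(H>172))&(S>150)&(z>.090)&(z<.105),
     blue=near&(H>98)&(H<118)&(S>140)&(z>.055)&(z<.08),orange=near&(H>8)&(H<20)&(S>150)&(z>.055)&(z<.08),
     deck=near&(z>.055)&(z<.066)&(S<90), wheel=near&(S<40)&(V>170)&(z>.066)&(z<.08))
    for k,m in M.items():
        if m.sum()>8: print(k,*blob(P,m))
    return f,P,M
E
python3 - <<'E'
from h import *
f=bot.grab_frame("top");P=pts(f)
for u,v in((361,187),(286,213),(332,208),(379,220)):print(P[v,u].round(3))
c=P[187,361]
report("top",(c[0],c[1],.2))
E
```

```text
[ 0.498 -0.084  0.114]
[0.468 0.047 0.1  ]
[ 0.474 -0.037  0.07 ]
[ 0.446 -0.118  0.065]
knob 270 [ 0.5019 -0.0916] [16.2 53.2] 69.0 [ 0.5007 -0.0905  0.1119]
tab 186 [0.4678 0.0468] [13.5 41.5] 78.2 [0.4672 0.0468 0.0992]
blue 409 [ 0.4923 -0.0655] [ 36.  108.3] 27.5 [ 0.4757 -0.0381  0.0695]
orange 418 [ 0.4486 -0.1154] [36.2 44. ] 24.1 [ 0.4465 -0.1162  0.0695]
deck 7156 [ 0.5072 -0.0702] [255.2 211.1] 78.6 [ 0.4983 -0.0779  0.0596]
wheel 3999 [ 0.5025 -0.0911] [192.2 191.7] 80.7 [ 0.5    -0.0908  0.0725]
```

```bash
python3 -m handwheel '[[[-2.737,-2.872,0,0,0,0,6],[-2.737,-2.872,0,0,0,0,6],[-2.737,-2.872,0,0,0,0,6],[-2.737,-2.872,0,0,0,0,6],[-2.737,-2.872,0,0,0,0,6],[-2.737,-2.872,0,0,0,0,6],[-2.737,-2.872,0,0,0,0,6],[-2.737,-2.872,0,0,0,0,6],[-2.737,-2.872,0,0,0,0,6]]]'
python3 -m handwheel '[[[-2.737,-2.872,0,0,0,0,6],[-2.737,-2.872,0,0,0,0,6],[-2.737,-2.872,0,0,0,0,6],[-2.737,-2.872,0,0,0,0,6],[-2.737,-2.872,0,0,0,0,6],[-2.737,-2.872,0,0,0,0,6],[-2.737,-2.872,0,0,0,0,6],[-2.737,-2.872,0,0,0,0,6],[-2.737,-2.872,0,0,0,0,6]]]'
python3 -c "
from bench import bot;s=bot.sense();print(s['joints'],s['tcp_pos'],s['orientation'])"
```

```text
time_s: 0.95
tcp_pos: [0.3905, 0.2463, 0.1913]
orientation: [180.0, -0.0, 154.6]
wrist_force: [0.3, -0.3, -0.1]
grip_width: 0.693
grasp_force: 0.0
time_s: 1.7
tcp_pos: [0.5023, -0.0929, 0.1916]
orientation: [180.0, 0.0, 154.6]
wrist_force: [0.7, 0.6, -0.1]
grip_width: 0.693
grasp_force: 0.0
[-32.84983176   1.87561686  39.75091359 104.67830522  -1.27455549
  73.83801229  71.87852687] [ 0.50229231 -0.09289871  0.19155517] [1.79962019e+02 3.49857703e-02 1.54638653e+02]
```

```bash
python3 -m handwheel '[[[0,0,0,0,0,7,6],[0,0,0,0,0,7,6],[0,0,0,0,0,7,6],[0,0,0,0,0,7,6],[0,0,0,0,0,7,6],[0,0,0,0,0,7,6],[0,0,0,0,0,7,6],[0,0,0,0,0,7,6],[0,0,0,0,0,7,6],[0,0,0,0,0,7,6]]]' >/dev/null
python3 -m handwheel '[[[0,0,0,0,0,7,6],[0,0,0,0,0,7,6],[0,0,0,0,0,7,6],[0,0,0,0,0,7,6],[0,0,0,0,0,7,6],[0,0,0,0,0,7,6],[0,0,0,0,0,7,6],[0,0,0,0,0,7,6],[0,0,0,0,0,7,6],[0,0,0,0,0,7,6]]]' >/dev/null
python3 -m handwheel '[[[0,0,0,0,0,7,6],[0,0,0,0,0,7,6],[0,0,0,0,0,7,6],[0,0,0,0,0,7,6],[0,0,0,0,0,7,6],[0,0,0,0,0,0.4,6],[0,0,0,0,0,0,6]]]'
python3 - <<'E'
from h import *
f,P,M=report("wrist",(.502,-.091,.2)); cv2.imwrite("pics/w1.png",f["img"][:,:,::-1])
s=bot.sense();print(s['tcp_pos'],s['orientation'],s['joints'].round(1) if hasattr(s['joints'],'round') else s['joints'])
E
```

```text
time_s: 3.95
tcp_pos: [0.502, -0.0909, 0.1912]
orientation: [-180.0, 0.0, -20.6]
wrist_force: [0.1, 0.1, -0.4]
grip_width: 0.687
grasp_force: 0.0
knob 907 [ 0.5041 -0.0918] [15.5 52.8] 69.1 [ 0.5054 -0.092   0.1125]
tab 22 [ 0.5086 -0.027 ] [  6.2 141.3] 20.6 [0.4866 0.0312 0.0931]
blue 1326 [ 0.4894 -0.067 ] [ 53.3 108.2] 32.2 [ 0.4785 -0.0389  0.0696]
orange 1287 [ 0.4627 -0.1096] [63.4 43.3] 24.5 [ 0.4497 -0.1162  0.0696]
deck 18866 [ 0.5111 -0.0701] [255.4 204.1] 78.5 [ 0.5392 -0.101   0.0601]
wheel 10632 [ 0.5142 -0.0934] [190.3 172.6] 69.1 [ 0.5349 -0.084   0.0729]
[ 0.50206343 -0.09088854  0.19123346] [-1.79997715e+02  4.76659262e-03 -2.05317468e+01] [ -36.7    1.8   43.5  104.9   -1.3   73.8 -103.4]
```

View pics/w1.png

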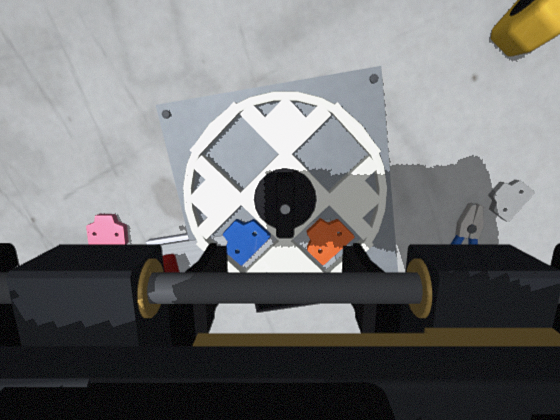

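The wrist view shows the bar knob at (285,200) centred between the fingers, with blue at (245,240) and orange at (328,240). I'll descend, grip, then turn.

```bash
python3 -m handwheel '[[[0,0,3.6,0,0,-0.2,6],[0,0,3.6,0,0,0,6],[0,0,3.6,0,0,0,6],[0,0,0,0,0,0,6],[0,0,0,0,0,0,1],[0,0,0,0,0,0,1],[0,0,0,0,0,0,1],[0,0,0,0,0,0,1],[0,0,0,0,0,0,1]]]'
```

```text
time_s: 4.75
tcp_pos: [0.5032, -0.0909, 0.0847]
orientation: [-179.9, -0.1, -20.5]
wrist_force: [-0.4, 0.7, 0.8]
grip_width: 0.393
grasp_force: 0.0
```

```bash
python3 -m handwheel '[[[0,0,0,0,0,0,0.5],[0,0,0,0,0,0,0.5],[0,0,0,0,0,0,0.5],[0,0,0,0,0,0,0.5],[0,0,0,0,0,0,0.5]]]'; python3 -m handwheel '[[[0,0,0,0,0,0,0.5],[0,0,0,0,0,-5.4,0.5],[0,0,0,0,0,-5.4,0.5],[0,0,0,0,0,-5.4,0.5],[0,0,0,0,0,-5.4,0.5],[0,0,0,0,0,-5.4,0.5]]]'
python3 -m handwheel '[[[0,0,0,0,0,-5.4,0.5],[0,0,0,0,0,-5.4,0.5],[0,0,0,0,0,-5.4,0.5],[0,0,0,0,0,-5.4,0.5],[0,0,0,0,0,-5.4,0.5],[0,0,0,0,0,0,0.5],[0,0,0,0,0,0,0.5]]]'
python3 - <<'E'
from h import *
f,P,M=report("top",(.502,-.091,.2)); cv2.imwrite("pics/t2.png",f["img"][100:300,200:460,::-1].repeat(3,0).repeat(3,1)[:600,:800])
E
```

```text
time_s: 5.17
tcp_pos: [0.5021, -0.0909, 0.0833]
orientation: [180.0, 0.0, -20.6]
wrist_force: [-0.0, -0.0, 0.5]
grip_width: 0.077
grasp_force: 0.0
time_s: 5.67
tcp_pos: [0.5021, -0.091, 0.0832]
orientation: [180.0, 0.0, 6.7]
wrist_force: [-1.0, -0.3, 0.9]
grip_width: 0.057
grasp_force: 0.0
time_s: 6.25
tcp_pos: [0.5021, -0.091, 0.0832]
orientation: [180.0, 0.0, 33.3]
wrist_force: [1.0, 0.2, 0.1]
grip_width: 0.057
grasp_force: 0.0
tab 185 [0.4681 0.0467] [13.5 42. ] 78.3 [0.4673 0.0468 0.0989]
blue 133 [ 0.4703 -0.0244] [35.4 16.3] 31.5 [ 0.4679 -0.0266  0.0694]
orange 429 [ 0.4483 -0.1152] [36.  44.5] 24.6 [ 0.4463 -0.1158  0.0694]
deck 4156 [ 0.5105 -0.0541] [222.7 211.4] 78.7 [ 0.4883 -0.0281  0.0596]
wheel 1188 [ 0.4958 -0.0583] [196.3 128.3] 11.6 [ 0.5093 -0.0379  0.0725]
```

View pics/t2.png

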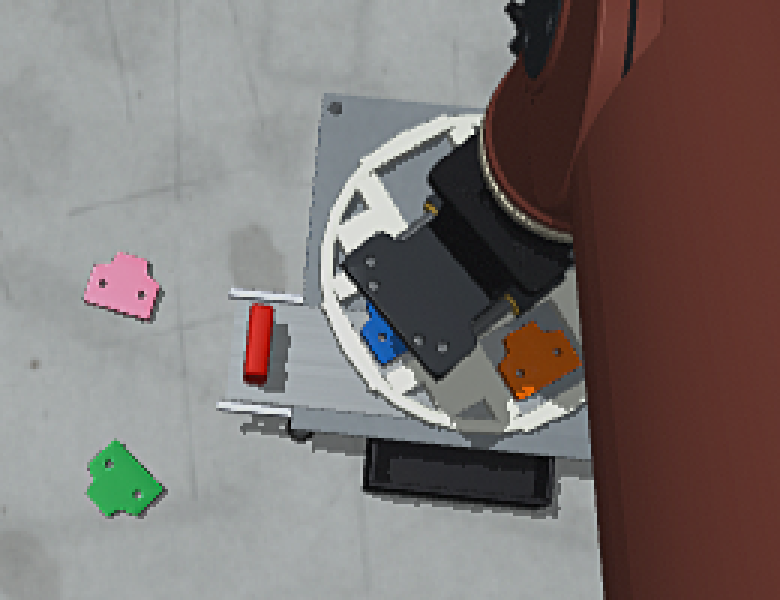

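The orange block hasn't moved and the fingers shut to 5 mm, so the grip missed the bar. I'll look before moving on.

```bash
python3 - <<'E'
from h import *
f,P,M=report("wrist",(.502,-.091,.2)); g=bot.grab_frame("scene")
out=[]
for a in (f,g):
    im=a["img"][:,:,::-1].copy()
    for p in ([.5021,-.091,.0832],[.5021,-.091,.113]):
        c=a["camera_from_world"]@np.r_[p,1]; u=a["cx"]+a["fx"]*c[0]/-c[2]; v=a["cy"]-a["fy"]*c[1]/-c[2]; print(u,v)
        if 0<u<560 and 0<v<420: cv2.circle(im,(int(u),int(v)),3,(255,0,255),1)
    out.append(im)
s=out[1][100:300,210:430]; s=cv2.resize(s,(400,364)); s=cv2.copyMakeBorder(s,0,56,0,0,0)
w=cv2.resize(out[0],(400,300)); w=cv2.copyMakeBorder(w,0,120,0,0,0)
cv2.imwrite("pics/c3.png",np.hstack([w,s]))
st=bot.sense();print(st['grip_width'],st['joints'])
E
```

```text
knob 981 [ 0.5151 -0.0925] [21.1 33.6] 62.1 [ 0.5186 -0.0931  0.1124]
tab 2465 [ 0.5005 -0.0095] [ 37.3 163.1] 28.5 [0.4719 0.0446 0.0983]
blue 3131 [ 0.4872 -0.0468] [36.2 74.4] 32.3 [ 0.4791 -0.0367  0.0695]
orange 338 [ 0.4513 -0.1242] [22.9  7.9] 32.9 [ 0.4513 -0.1241  0.0696]
deck 36941 [ 0.5449 -0.0555] [170.2 310.2] 33.2 [ 0.541  -0.0531  0.06  ]
wheel 20416 [ 0.5396 -0.0642] [107.9 197.8] 37.1 [ 0.5463 -0.0657  0.0729]
284.7370885783116 242.97257232560355
284.80190396015 262.18123967859395
323.03995624361403 172.90742944560685
323.87806175537014 159.09678455699304
0.053407258986169874 [-29.26872332   8.62298189  37.78857608 112.36007296  -6.02851984
  60.9453803  -45.5705578 ]
```

View pics/c3.png

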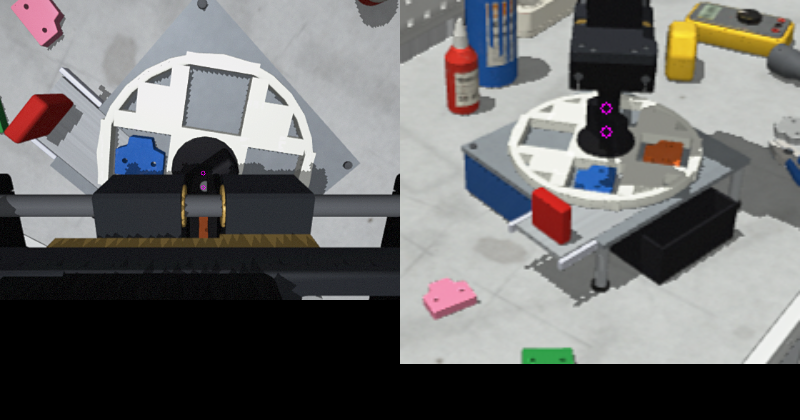

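```bash
python3 - <<'E'
from h import *
f=bot.grab_frame("wrist"); im=f["img"][:,:,::-1].copy()
im=(255*(im/255.)**.45).astype(np.uint8)
K=4; c=im[170:320,200:390]; c=cv2.resize(c,None,fx=K,fy=K,interpolation=cv2.INTER_NEAREST)
st=bot.sense(); p=np.array(st["tcp_pos"]); y=np.deg2rad(33.3); ty=np.array([np.sin(y),-np.cos(y),0])
for dz in(0,.019):
  for d in(-.008,-.0025,.0025,.008):
    q=f["camera_from_world"]@np.r_[p+[0,0,dz]+d*ty,1]; u=f["cx"]+f["fx"]*q[0]/-q[2]; v=f["cy"]-f["fy"]*q[1]/-q[2]
    cv2.circle(c,(int((u-200)*K),int((v-170)*K)),4,(255,0,255) if dz else (0,255,0),-1)
P=pts(f); print((P[170:300:8,230:350:8,2]*1000).astype(int))
cv2.imwrite("pics/w4.png",c)
E
```

```text
[[ 72  73  73  72  58  60  58  59  59  59  60  59  60  59  73]
 [ 72  73  72  73  68  63  59  59  60  59  59  60  59  60  72]
 [ 73  73  72  72  72  73  73  72  73  73  69  64  59  59  72]
 [ 59  59  71  73  72  74  78  77  77  76  71  73  72  73  74]
 [ 60  73  73  73  76  76  77  77  77  78  76  73  72  74  72]
 [ 60  72  72  76  77  77  77  78  76  76  82  83  73  72  72]
 [ 67  72  76  75  76  77  77  76  75  88  98 104  76  72  73]
 [ 64  72  76  76  76  77  76  82  90 102 110 112 110  73  73]
 [ 60  72  77  76  77  76  86  97 106 112 111 112 112  72  60]
 [ 60  72  77  76  80  91 101 109 111 113 113 112 112 110  58]
 [194 194 193 193 125 121 121 112 121 124 113 194 194 194 193]
 [198 199 199 200 134 131 131 113 131 135 188 200 198 198 199]
 [204 204 203 203 142 140 139 113 139 140 200 203 204 204 204]
 [208 207 207 202 198 198 198 198 198 197 199 207 206 207 207]
 [209 208 208 203 201 200 201 200 200 200 200 208 209 208 208]
 [207 208 207 204 201 202 202 202 202 201 201 207 207 208 208]
 [207 207 208 204 202 202 202 202 201 202 203 207 207 208 207]]
```

View pics/w4.png

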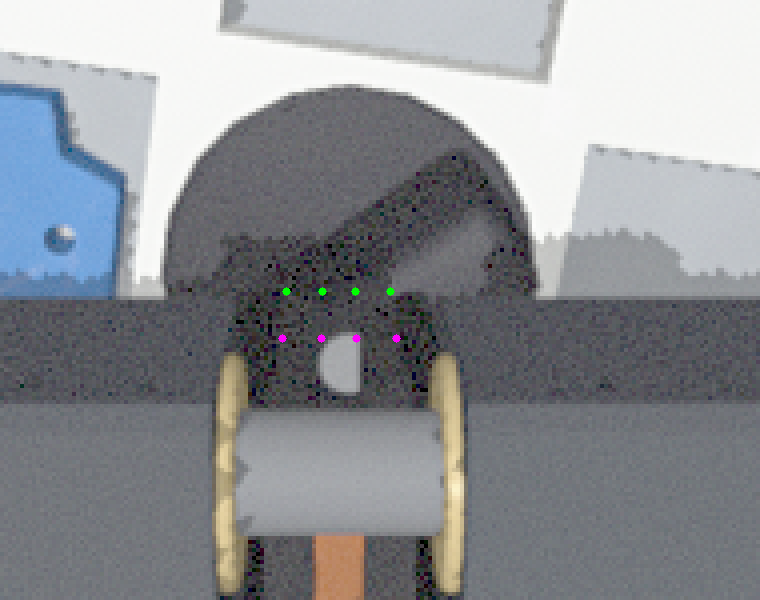

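The wrist depth suggests the fingertips end near z = 0.115, above the knob top, and not at the 0.083 reported. I'll check this numerically.

```bash
python3 - <<'E'
from h import *
f=bot.grab_frame("wrist"); P=pts(f); st=bot.sense(); print(bot.hold_point_z,st["tcp_pos"],st["wrist_force"])
y=np.deg2rad(st["orientation"][2]); R=np.array([[np.cos(y),np.sin(y),0],[np.sin(y),-np.cos(y),0],[0,0,-1]])
Q=(P-st["tcp_pos"])@R*1000
for u in(265,272,284,296,303): print(u,[(v,*Q[v,u].astype(int)) for v in range(240,274,3)])
# same from the scene camera: lowest dark points around the tool axis above the knob
g=bot.grab_frame("scene");P=pts(g);Q=(P-st["tcp_pos"])@R*1000; m=(g["range_z"]>0)&(np.hypot(Q[...,0],Q[...,1])<60)&(P[...,2]>.075)
for z in range(75,220,6):
    k=m&(abs(P[...,2]*1000-z)<3)
    if k.sum():print(z,k.sum(),'x',Q[k][:,0].min().round(),Q[k][:,0].max().round(),'y',Q[k][:,1].min().round(),Q[k][:,1].max().round())
E
```

```text
-0.0187 [ 0.50212993 -0.09091749  0.08324826] [ 0.07892003  0.50520971 -0.22085358]
265 [(240, np.int64(1), np.int64(-12), np.int64(1)), (243, np.int64(11), np.int64(-10), np.int64(-31)), (246, np.int64(69), np.int64(0), np.int64(-193)), (249, np.int64(11), np.int64(-9), np.int64(-40)), (252, np.int64(11), np.int64(-9), np.int64(-45)), (255, np.int64(11), np.int64(-9), np.int64(-48)), (258, np.int64(10), np.int64(-9), np.int64(-50)), (261, np.int64(11), np.int64(-8), np.int64(-54)), (264, np.int64(11), np.int64(-8), np.int64(-57)), (267, np.int64(11), np.int64(-8), np.int64(-60)), (270, np.int64(11), np.int64(-8), np.int64(-63)), (273, np.int64(33), np.int64(-5), np.int64(-114))]
272 [(240, np.int64(4), np.int64(-7), np.int64(-7)), (243, np.int64(4), np.int64(-7), np.int64(-11)), (246, np.int64(9), np.int64(-6), np.int64(-31)), (249, np.int64(9), np.int64(-6), np.int64(-35)), (252, np.int64(9), np.int64(-6), np.int64(-40)), (255, np.int64(9), np.int64(-6), np.int64(-43)), (258, np.int64(9), np.int64(-6), np.int64(-47)), (261, np.int64(10), np.int64(-5), np.int64(-51)), (264, np.int64
[... 1742 characters left out ...]
int64(-55)), (264, np.int64(11), np.int64(7), np.int64(-58)), (267, np.int64(10), np.int64(7), np.int64(-60)), (270, np.int64(9), np.int64(7), np.int64(-61)), (273, np.int64(33), np.int64(4), np.int64(-115))]
75 219 x -43.0 38.0 y -51.0 42.0
81 81 x -26.0 26.0 y -29.0 16.0
87 61 x -20.0 21.0 y -25.0 14.0
93 66 x -20.0 21.0 y -26.0 13.0
99 61 x -19.0 21.0 y -26.0 15.0
105 63 x -19.0 22.0 y -26.0 16.0
111 107 x -18.0 22.0 y -27.0 22.0
117 31 x -9.0 18.0 y -19.0 14.0
123 35 x -11.0 11.0 y -16.0 -8.0
129 40 x -10.0 11.0 y -16.0 -10.0
135 36 x -10.0 11.0 y -15.0 -11.0
141 15 x -10.0 11.0 y -16.0 -13.0
201 24 x -37.0 37.0 y 2.0 51.0
207 211 x -37.0 38.0 y -36.0 35.0
213 1 x 35.0 35.0 y -13.0 -13.0
```

The fingertips really end about 31 mm above the reported TCP, and both cameras agree on this. I'll open, turn back, descend about 31 mm further and grip again.

```bash
python3 -m handwheel '[[[0,0,-1,0,0,5.4,6],[0,0,0,0,0,5.4,6],[0,0,0,0,0,5.4,6],[0,0,0,0,0,5.4,6],[0,0,0,0,0,5.4,6],[0,0,0,0,0,5.4,6],[0,0,0,0,0,5.4,6],[0,0,0,0,0,5.4,6],[0,0,0,0,0,5.4,6],[0,0,0,0,0,5.4,6]]]'
python3 -m handwheel '[[[0,0,0,0,0,0,6],[0,0,1.5,0,0,0,6],[0,0,1.5,0,0,0,6],[0,0,1,0,0,0,6],[0,0,0,0,0,0,6]]]'
python3 -m handwheel '[[[0,0,0,0,0,0,0.5],[0,0,0,0,0,0,0.5],[0,0,0,0,0,0,0.5],[0,0,0,0,0,0,0.5],[0,0,0,0,0,0,0.5],[0,0,0,0,0,0,0.5],[0,0,0,0,0,0,0.5],[0,0,0,0,0,0,0.5],[0,0,0,0,0,0,0.5]]]'
```

```text
time_s: 7.38
tcp_pos: [0.5021, -0.0909, 0.0933]
orientation: [180.0, -0.0, -20.9]
wrist_force: [-0.2, -0.0, 0.4]
grip_width: 0.669
grasp_force: 0.0
time_s: 7.8
tcp_pos: [0.5006, -0.0908, 0.0514]
orientation: [179.9, 0.2, -20.5]
wrist_force: [-1.1, 0.0, -0.9]
grip_width: 0.688
grasp_force: 0.0
time_s: 8.55
tcp_pos: [0.5021, -0.0912, 0.0534]
orientation: [180.0, -0.0, -20.6]
wrist_force: [-0.8, -1.5, 1.6]
grip_width: 0.183
grasp_force: 30.0
```

Gripped: 16 mm at 30 N. Now turn.

```bash
python3 -m handwheel '[[[0,0,0,0,0,-5.4,0.5],[0,0,0,0,0,-5.4,0.5],[0,0,0,0,0,-5.4,0.5],[0,0,0,0,0,-5.4,0.5],[0,0,0,0,0,-5.4,0.5]]]'
python3 -m handwheel '[[[0,0,0,0,0,-5.4,0.5],[0,0,0,0,0,-5.4,0.5],[0,0,0,0,0,-5.4,0.5],[0,0,0,0,0,-5.4,0.5],[0,0,0,0,0,-5.4,0.5],[0,0,0,0,0,0,0.5],[0,0,0,0,0,0,0.5],[0,0,0,0,0,0,0.5]]]'
python3 - <<'E'
from h import *
f,P,M=report("top",(.502,-.091,.2));f,P,M=report("scene",(.502,-.091,.2))
E
```

```text
time_s: 8.97
tcp_pos: [0.502, -0.092, 0.0534]
orientation: [179.9, 0.0, 6.6]
wrist_force: [-1.7, -3.9, 1.2]
grip_width: 0.183
grasp_force: 30.0
time_s: 9.63
tcp_pos: [0.5023, -0.0927, 0.0534]
orientation: [179.9, 0.0, 33.4]
wrist_force: [0.6, -6.0, 0.2]
grip_width: 0.177
grasp_force: 30.0
tab 186 [0.4678 0.0468] [13.4 41.5] 78.3 [0.4671 0.0468 0.099 ]
blue 263 [ 0.4463 -0.0773] [28.6 43.8] 78.5 [ 0.4409 -0.0796  0.0693]
orange 14 [ 0.4852 -0.1304] [3.4 9.8] 78.9 [ 0.4843 -0.1305  0.0683]
deck 3859 [ 0.5118 -0.0469] [207.9 210.9] 78.6 [ 0.4897 -0.0207  0.0596]
wheel 1466 [ 0.4981 -0.0545] [195.5 120.7] 7.1 [ 0.5136 -0.0441  0.0725]
knob 30 [ 0.4951 -0.0772] [48.6 10.9] 36.1 [ 0.4918 -0.0776  0.1079]
tab 216 [0.4672 0.0494] [15.2 41.9] 78.7 [0.4654 0.0518 0.0974]
blue 249 [ 0.4442 -0.0791] [45.  43.5] 80.3 [ 0.4443 -0.0741  0.0696]
orange 146 [ 0.484  -0.1508] [46.1 30. ] 75.6 [ 0.483  -0.1448  0.0697]
deck 3373 [ 0.5068 -0.0687] [257.2 213.3] 78.3 [ 0.4798 -0.0389  0.0602]
wheel 1522 [ 0.5078 -0.0839] [192.2 196.1] 53.0 [ 0.5067 -0.045   0.0724]
```

The blue pocket is at 168.5°, lined up with the hole. Release, rise, and go above the tab.

```bash
python3 -m handwheel '[[[0,0,0,0,0,0,5],[0,0,0,0,0,0,5],[0,0,0,0,0,0,5],[0,0,0,0,0,0,5],[0,0,-1,0,0,0,5],[0,0,-2.5,0,0,0,4.5],[0,0,-2.5,0,0,0,4],[0,0,0,0,0,0,4]]]'
python3 -m handwheel '[[[1.195,-3.388,0,0,0,0,4],[1.195,-3.388,0,0,0,0,4],[1.195,-3.388,0,0,0,0,4],[1.195,-3.388,0,0,0,0,4],[0,0,0,0,0,6.43,4],[0,0,0,0,0,6.43,4],[0,0,0,0,0,6.43,4]]]'
python3 -m handwheel '[[[0,0,0,0,0,6.43,4],[0,0,0,0,0,6.43,4],[0,0,0,0,0,6.43,4],[0,0,0,0,0,6.43,4],[0,0,0,0,0,0,4],[0,0,0,0,0,0,4]]]'
python3 - <<'E'
from h import *
report("wrist",(.4675,.0468,.07));f,P,M=report("scene",(.502,-.091,.2))
print(bot.sense()['tcp_pos'],bot.sense()['joints'])
cv2.imwrite("pics/s5.png",cv2.resize(f["img"][100:300,210:430,::-1],(660,600)))
E
```

```text
time_s: 10.4
tcp_pos: [0.5049, -0.0914, 0.1182]
orientation: [179.8, -0.3, 33.4]
wrist_force: [1.0, -0.6, 0.4]
grip_width: 0.474
grasp_force: 0.0
time_s: 10.98
tcp_pos: [0.4673, 0.0494, 0.1138]
orientation: [-180.0, -0.0, 13.9]
wrist_force: [0.3, 0.1, -0.1]
grip_width: 0.46
grasp_force: 0.0
time_s: 11.48
tcp_pos: [0.4675, 0.0486, 0.1136]
orientation: [-180.0, -0.0, -11.4]
wrist_force: [0.2, -0.1, -0.3]
grip_width: 0.457
grasp_force: 0.0
tab 1214 [0.4701 0.047 ] [12.8 40.9] 78.5 [0.4716 0.0468 0.0994]
deck 7467 [0.4742 0.0218] [ 89. 108.] 78.9 [0.4693 0.0219 0.0599]
wheel 1308 [ 0.4973 -0.0047] [53.5 24.8] 15.4 [ 0.4942 -0.0045  0.0728]
knob 166 [ 0.4968 -0.0904] [43.6 16.9] 35.3 [ 0.496  -0.089   0.1105]
tab 204 [0.4665 0.0492] [15.  39.5] 77.7 [0.465  0.052  0.0974]
blue 258 [ 0.5145 -0.053 ] [191.7  43.4] 18.9 [ 0.4449 -0.0739  0.0696]
orange 185 [ 0.4883 -0.1503] [38.4 44.2] 57.2 [ 0.487  -0.148   0.0697]
deck 3134 [ 0.5066 -0.069 ] [258.7 212. ] 78.6 [ 0.4724 -0.0387  0.0601]
wheel 1313 [ 0.4993 -0.087 ] [193.6 201.7] 48.9 [ 0.4954 -0.0898  0.0724]
[0.46741036 0.04856396 0.11346306] [ -38.83087048    0.5682065    27.94139518  115.13015031   -0.30033388
   64.35654806 -112.13449877]
```

View pics/s5.png

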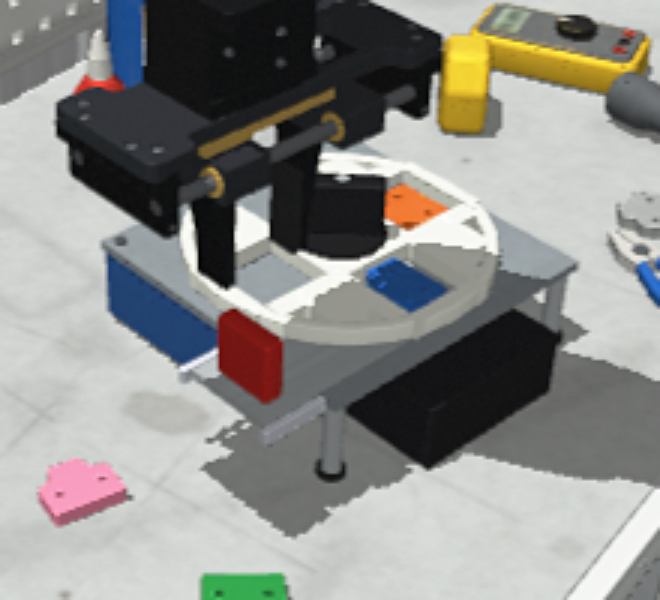

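The view shows the wheel turned, with blue at the front (405,285) and orange at the right (415,205). The fingers are above the tab (250,355). Descend and grip.

```bash
python3 -m handwheel '[[[0,0.15,2.6,0,0,0,4],[0,0,2.6,0,0,0,4],[0,0,2.2,0,0,0,4],[0,0,0,0,0,0,4],[0,0,0,0,0,0,0.5],[0,0,0,0,0,0,0.5],[0,0,0,0,0,0,0.5],[0,0,0,0,0,0,0.5],[0,0,0,0,0,0,0.5],[0,0,0,0,0,0,0.5]]]'
```

```text
time_s: 12.42
tcp_pos: [0.4677, 0.0473, 0.0402]
orientation: [-180.0, -0.1, -11.6]
wrist_force: [-1.6, -0.4, 6.7]
grip_width: 0.159
grasp_force: 30.0
```

```bash
python3 -m handwheel '[[[0,-1,0,0,0,0,0.5],[0,-1.5,0,0,0,0,0.5],[0,-1.5,0,0,0,0,0.5],[0,-1.5,0,0,0,0,0.5],[0,-1.5,0,0,0,0,0.5],[0,-1,0,0,0,0,0.5],[0,-0.6,0,0,0,0,0.5],[0,0,0,0,0,0,0.5],[0,0,0,0,0,0,0.5]]]'
python3 - <<'E'
from h import *
report("top",(.502,-.091,.3))
E
```

```text
time_s: 13.17
tcp_pos: [0.4845, 0.1304, 0.0401]
orientation: [179.9, 0.0, -11.6]
wrist_force: [-4.3, -4.1, 11.6]
grip_width: 0.161
grasp_force: 30.0
knob 295 [ 0.6235 -0.135 ] [ 84.8 292.4] 62.6 [ 0.5138 -0.0976  0.1119]
blue 121 [ 0.7415 -0.2069] [60.5 22.1] 52.8 [ 0.7427 -0.2013  0.0681]
orange 410 [ 0.4879 -0.1476] [37.4 42.4] 80.6 [ 0.4877 -0.1495  0.0693]
deck 6245 [ 0.5779 -0.101 ] [222.7 362. ] 78.6 [ 0.507  -0.0856  0.0596]
wheel 4116 [ 0.5055 -0.0959] [193.8 184.1] 32.1 [ 0.5032 -0.0954  0.0724]
```

Blue has gone from the wheel. Give it a small extra pull to confirm the stop.

```bash
python3 -m handwheel '[[[0,-0.2,0,0,0,0,0.5],[0,-0.1,0,0,0,0,0.5],[0,0,0,0,0,0,0.5],[0,0,0,0,0,0,0.5]]]'
python3 -m handwheel '[[[0,0,0,0,0,0,4],[0,0,0,0,0,0,4],[0,0,0,0,0,0,4],[0,0,0,0,0,0,4],[0,0,0,0,0,0,4],[0,0,-2,0,0,0,4],[0,0,-3,0,0,0,4],[0,0,-4,0,0,0,4],[0,0,-3,0,0,0,4],[0,0,0,0,0,0,4]]]'
python3 -m handwheel '[[[0,-3.5,0,0,0,0,4],[0,-3.5,0,0,0,0,4],[0,-3.5,0,0,0,0,4],[0,-3.5,0,0,0,0,4],[0,0,0,0,0,0,4],[0,0,0,0,0,0,4]]]'
python3 - <<'E'
from h import *
f,P,M=report("top",(.502,-.091,.26)); g=bot.grab_frame("scene")
a=cv2.resize(f["img"][110:290,220:440],(400,327)); b=cv2.resize(g["img"][100:300,210:430],(400,364))
a=cv2.copyMakeBorder(a,0,37,0,0,0); cv2.imwrite("pics/e6.png",np.hstack([a,b])[:,:,::-1])
E
```

```text
time_s: 13.55
tcp_pos: [0.4844, 0.1304, 0.04]
orientation: [179.8, 0.1, -11.7]
wrist_force: [-7.8, -14.3, 17.1]
grip_width: 0.159
grasp_force: 30.0
time_s: 14.38
tcp_pos: [0.4882, 0.1356, 0.1655]
orientation: [-179.7, -0.4, -11.6]
wrist_force: [1.3, 0.9, 0.5]
grip_width: 0.46
grasp_force: 0.0
time_s: 14.88
tcp_pos: [0.5124, 0.2739, 0.1584]
orientation: [179.9, 0.0, -11.3]
wrist_force: [-0.2, -1.7, -0.1]
grip_width: 0.456
grasp_force: 0.0
knob 295 [ 0.6155 -0.1304] [ 71.3 278.5] 65.8 [ 0.513  -0.0966  0.1119]
tab 197 [0.4844 0.1297] [13.7 41. ] 79.1 [0.4833 0.1296 0.0989]
blue 43 [ 0.7317 -0.2039] [25.1  5. ] 57.6 [ 0.7317 -0.2057  0.0679]
orange 410 [ 0.4885 -0.1478] [36.9 42.8] 77.2 [ 0.4876 -0.1494  0.0694]
deck 8396 [ 0.5875 -0.0454] [335.5 358.9] 78.6 [ 0.4972 -0.043   0.0596]
wheel 4332 [ 0.5029 -0.0916] [193.5 193.3] 47.6 [ 0.5008 -0.091   0.0725]
```

View pics/e6.png

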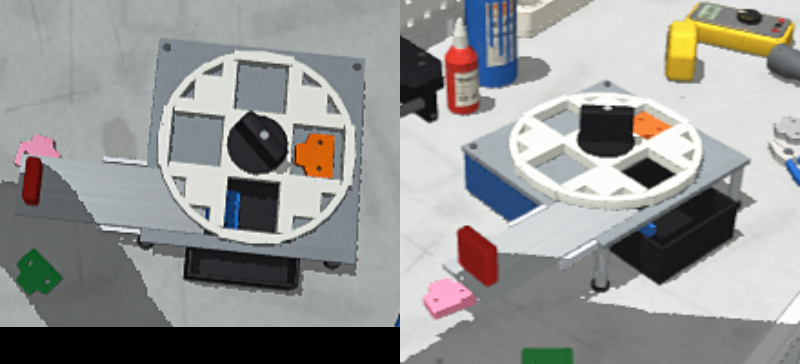

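The shutter is open, orange is still in its pocket (318,155), and blue shows through the hole at (232,210) and in the tray at (648,230). I'll check that it has settled below the rim.

```bash
python3 -m handwheel '[[[0,0,0,0,0,0,4],[0,0,0,0,0,0,4],[0,0,0,0,0,0,4],[0,0,0,0,0,0,4]]]' >/dev/null; python3 - <<'E'
from h import *
y=np.deg2rad(-11.5);R=np.array([[np.cos(y),-np.sin(y)],[np.sin(y),np.cos(y)]])
for n in("top","scene"):
    f=bot.grab_frame(n);P=pts(f);h=cv2.cvtColor(f["img"],cv2.COLOR_RGB2HSV)
    S=(P[...,:2]-[.502,-.091])@R*1000; z=P[...,2]*1000
    m=(h[...,0]>98)&(h[...,0]<122)&(h[...,1]>140)&(abs(S[...,0]+72)<60)&(abs(S[...,1])<56)&(z<80)&(f["range_z"]>0)
    print(n,m.sum(),np.percentile(S[m],[0,50,100],axis=0).round(),np.percentile(z[m],[0,10,50,90,100]).round())
E
```

```text
top 158 [[-75.   2.]
 [-56.  11.]
 [-35.  38.]] [ 4. 12. 14. 16. 19.]
scene 99 [[-85. -30.]
 [-79.   5.]
 [-68.  25.]] [-666. -633.    4.   15.   17.]
```

```bash
python3 -c "
from bench import bot;print(bot.close_job())"
```

```text
the job is handed in; nothing more can be done
None
```

The job is handed in: the blue block lies flat in the black tray, the orange block is still in its carousel pocket, the shutter is fully open, and the gripper has let go and moved clear. My first grip on the knob closed above the bar because the fingertips end about 31 mm above the reported TCP; I corrected for that, and the rest went through in about 15 s of the 45 s allowed.

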